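Eject the backup-drive cassette from its dock

ROBOT

A 6-joint arm with a two-finger parallel gripper is mounted at the origin on a cart in front of the work surface, level with it; the furniture and walls round the work are solid. World frame = base frame: x ahead of the robot, y to its left, z up, the work surface at z = 0. Lengths are in m, angles in rad, forces in N, time in s.
With the tool pointing down it reaches from about 0.325 to 0.775 m from the base axis. Payload 5.5 kg.
Tool frame: the origin (TCP) lies between the finger pads; the fingertips stand 8 mm ahead of it and the grasp point (between the pads) lies 11 mm behind it (tcp_to_tips is the distance from the TCP to the fingertips, in m); z points along the fingers, y is the line along which they close (so a half turn about z gives the same grasp; the last joint's range is limited). The gripper opens to 88 mm and grips with 3 to 60 N. Pads are 20 mm wide; open, the fingers measure 115 mm over their backs; the gripper's body (75 mm by 178 mm) begins 61 mm behind the grasp point.
Start: joints at [-1.201, 0.091, 1.231, -0, 1.82, -0.057], TCP at [0.248, -0.546, 0.231] pointing down, gripper open.
Joint ranges: [-2.87, 2.87], [-0.86, 2.18], [0.17, 2.46], [-1.51, 4.65], [0.06, 2.69], [-2.65, 2.65]. Speed limits (rad/s): [2.57, 2.57, 3.01, 3.14, 3.14, 3.14].

INTERFACE

Orientations are given as a unit quaternion [w, x, y, z].
In Python, from bench import * gives the robot as it stands. Calls block until the motion is done:
- move_to(position, orientation): joint-space move of the TCP to a pose.
- move_l(position, speed=0.15, orientation=None): straight line of the TCP; orientation=None keeps the orientation; speed is the mean speed in m/s.
- movej(angles): joint-space move.
- gripper_open() and close(): open the fingers fully, or close them until they stop; the grip force is fixed at half the most.
- hold(seconds).
- inverse_kinematics(position, orientation): joint angles nearest the present ones, or None.
- state(): the state.
- get_image(name): name is "scene" or "side" or "wrist"; returns a dict with "frame" (480x640x3 uint8, blue, green, red), "depth" (480x640 float32, m along the optical axis (not along the pixel's ray), 0 where there is no reading), "camera_matrix" (3x3 intrinsics, pixels), "view" (4x4, takes a point from world to camera coordinates). Camera axes: x right, y up, looking along -z (the intrinsics and any distortion apply to the point x, -y, -z); pixel columns grow to the right and rows downward; lengths in m; the calibration is good to about 2 mm. The wrist camera is an equidistant fisheye: a pixel r from the principal point sees the ray r / f radians off the axis. A picture is of the moment at which its call begins.
A pose or a line that the arm cannot do raises IKError and nothing moves.
- job_done(): hands the job in; it is judged then, once.
The state is a dict: "time": time; "joint_pos": joint angles; "dq": joint speeds; "joint_torque": joint torques, N m; "ee_pos": TCP position; "ee_rot": TCP orientation; "ft_force": force on the tool from outside, world axes, zero at the start; "moment": the same for the moment, N m; "finger_gap": finger opening in m; "finger_force": force on a finger pad.
Only numpy, scipy, OpenCV 4.12 (cv2) and the standard library are available. Lean on these libraries where they do the work, as an engineer would, in place of code of your own. Each camera call takes 0.05 s, during which the arm holds its last target. There are 200 camera calls.

TASK

Take the blue-handled pin tool from its stand, push down the small yellow eject button sunk in the front of the backup-drive dock with the pin's tip, and put the pin back upright in its stand. Then squeeze the cassette's two orange side catches together, lift the cassette straight out of the dock and finish while still holding it by the squeezed catches, upright and still, with its underside at least 8 cm above the top of the dock. Leave everything else on the desk where it is.

Things in the scene. Friction and masses are not known exactly. Their poses are not given: they have to be found in the camera images.
- dock: Backup-drive dock, black and grey, 170 x 100 x 55 mm, fixed to the desk. Origin: underside, below the centre of the cassette well (z = 0 on the desk). x axis along its length, away from the button end; y to its left; z up. It spans x -105 to +65 mm, y -50 to +50 mm. The well is 93 mm (x) by 52 mm (y) and its floor is 8 mm up.
- button_mouth (a point): Centre of the mouth of the round button hole, in the dock's flat top face 55 mm up, 76 mm from the well centre towards the dock's -x. The hole is 14 mm wide with a yellow ring round it; the yellow button (11 mm wide) lies 8 mm below the mouth.
- eject_button (a joint): Eject button: 0 released, 0.005 m fully down; it counts as pressed beyond 0.003. It springs back; it takes 1.2 N to start and 4.2 N fully down.
- well_mouth (a point): Centre of the well's mouth in the dock's top face, 55 mm above the desk.
- cassette: Grey drive cassette, 90 x 50 x 110 mm, 0.25 kg, loose, standing in the dock's well with 1 to 1.5 mm play all round. Origin: centre of its underside, 8 mm above the desk when seated; axes as the dock's then, z up. Its top is 110 mm up and 40 mm wide (y). The hooks of its two orange catches sit under a lip in the well and bar lifting until both are pressed in 5 mm.
- catch_left_pad (a point): Middle of the outer face of the left (+y) orange catch pad, 80 mm above the cassette's underside. The pad is 30 mm long (x) and 38 mm high (61 to 99 mm above the underside). Squeeze the two pads along the cassette's y: outer faces 64 mm apart released, 46 mm fully pressed.
- catch_right_pad (a point): The same point on the right (-y) orange catch pad.
- catch_left (a joint): Left catch: 0 sprung out (hooked), 0.009 m fully pressed in; about 2 N to start, 5 N fully in. It is free of the dock beyond 0.005.
- catch_right (a joint): Right catch: the same.
- pin: Pin tool, 96 mm long, loose, 45 g, standing upright in its stand. Origin: the tip at its lower end; z along it, up to the handle. A steel shaft of 8 mm, narrowing to 6 mm over the lowest 18 mm, up to 40 mm; a 24 mm wide collar from 40 to 45 mm; a round blue handle, 18 mm wide, from 45 to 96 mm.
- pin_grip (a point): Middle of the pin's blue handle, on its axis, 70 mm above the tip.
- stand: Dark wooden block for the pin, 64 x 64 mm at the foot and 50 mm high, fixed to the desk. Origin: centre of its underside. One upright hole, 16 mm wide and 47 mm deep, in the middle of its top; the pin hangs in it with its collar on the block, tip 10 mm above the desk.
- stand_hole (a point): Centre of the hole's mouth, at the stand's top, 50 mm above the desk.
- mug: Red and white mug, 82 x 113 x 92 mm, on a green coaster at the back. Origin: centre of its underside. Leave alone.
- mouse: Black computer mouse, 112 x 57 x 41 mm. Origin: centre of its underside. Leave alone.
- tape_measure: Yellow tape measure, 33 x 80 x 61 mm. Origin: centre of its underside. Leave alone.
- sticky_block: The yellow block of sticky notes near the desk's front edge, right of the keyboard, 76 x 76 x 27 mm. Origin: centre of its underside. Leave alone.
- calculator: The dark calculator near the front edge on the right, 112 x 68 x 13 mm. Origin: centre of its underside. Leave alone.

How it is judged:
On the way, in this order (a step that is already met when the one before it is completed fails the run):
1. the eject button is pushed down more than 3 mm by the pin, with the cassette still seated (value of joint eject_button above 0.003 m and contact force between pin and eject_button above 0.5 N and z of cassette in the frame of dock below 0.02 m), for 0.1 s.
2. the pin is back upright in its stand, let go, with the cassette still seated (horizontal distance between pin and stand below 0.008 m and z of pin in the frame of stand below 0.016 m and angle between pin's own z axis and vertical below 0.2 rad and contact force between pin and the fingers below 0.1 N and z of cassette in the frame of dock below 0.02 m), for 0.1 s.
3. both catches are squeezed in by the fingers while the cassette is still in the dock (value of joint each of catch_left, catch_right above 0.004 m and contact force between cassette and the fingers above 1 N and z of cassette in the frame of dock below 0.04 m), for 0.05 s.
At the end, for the whole second after the job is handed in: Fingers hold the cassette by both catches (each in over 4 mm), underside 80 mm or more above the dock top, upright within 0.25 rad, still, not touching the dock; pin in its stand within 8 mm of the hole centre, tip under 16 mm high, upright within 0.2 rad; button sprung back (under 2 mm) (z of cassette in the frame of dock above 0.135 m and value of joint each of catch_left, catch_right above 0.004 m and contact force between cassette and the fingers above 1 N and contact force between cassette and dock below 0.1 N and angle between cassette's own z axis and vertical below 0.25 rad and linear speed of cassette below 0.03 m/s and angular speed of cassette below 0.3 rad/s and horizontal distance between pin and stand below 0.008 m and z of pin in the frame of stand below 0.016 m and angle between pin's own z axis and vertical below 0.2 rad and value of joint eject_button below 0.002 m); the arm keeps its last pose, push and grip.
It fails at once if mug, mouse, tape measure, sticky notes or calculator moved more than 30 mm (distance of any of mug, mouse, tape_measure, sticky_block, calculator from where it was at the start of the episode above 0.03 m).
It also fails if it takes over 64 s, if anything falls off the work surface, if the arm or the gripper's body presses on something with over 40 N, if the wrist force passes 120 N, or if a joint passes its speed limit or range.

## Working session

There is one attempt and no reset: what is moved stays moved. The work goes in short steps, each a Python script; the robot and the scene stay as the last script left them, time stands still between calls to the robot, and variables do not carry over. Pictures are saved under pics/ and viewed, at most 13 in all, crops included, and the job is handed in when it is done.

```bash
ls; mkdir -p pics
python3 - <<'E'
from bench import *
import cv2,numpy as np
for n in("scene","side"):
    im=get_image(n); cv2.imwrite(f"pics/{n}0.png",im["frame"]); np.savez(f"{n}0.npz",**{k:v for k,v in im.items()})
    print(n,im["camera_matrix"].round(1).tolist(),im["view"].round(3).tolist(),[k for k in im])
print(state())
E
```

```text
pics
scene [[503.1, 0.0, 318.6], [0.0, 503.1, 230.5], [0.0, 0.0, 1.0]] [[0.617, -0.787, -0.004, -0.383], [0.364, 0.281, 0.888, -0.296], [-0.698, -0.55, 0.459, -0.928], [0.0, 0.0, 0.0, 1.0]] ['frame', 'depth', 'camera_matrix', 'view']
side [[538.9, 0.0, 322.6], [0.0, 538.9, 244.7], [0.0, 0.0, 1.0]] [[-0.922, -0.386, 0.024, 0.513], [0.173, -0.356, 0.918, -0.185], [-0.346, 0.851, 0.395, -1.057], [0.0, 0.0, 0.0, 1.0]] ['frame', 'depth', 'camera_matrix', 'view']
{'time': 0.1, 'joint_pos': array([-1.20070859e+00,  9.17704937e-02,  1.23176436e+00, -1.67218749e-05,
        1.81977619e+00, -5.67008789e-02]), 'dq': array([-0.00038437, -0.00341653, -0.00089374, -0.0014833 , -0.00017033,
       -0.00234082]), 'joint_torque': array([ 3.88478904e-03, -4.47857559e+01, -4.07569778e+01,  7.00900541e-02,
        2.83910392e-02, -9.76131150e-05]), 'ee_pos': array([ 0.24827334, -0.54595297,  0.22962838]), 'ee_rot': array([-8.47405005e-04,  9.77317779e-01,  2.11776347e-01, -1.42085725e-04]), 'ft_force': array([ 0.63787612,  0.55317022, -1.45087959]), 'moment': array([0.0240082 , 0.01274715, 0.00624401]), 'finger_force': 0.0, 'finger_gap': 0.0873372992372519}
```

View pics/scene0.png

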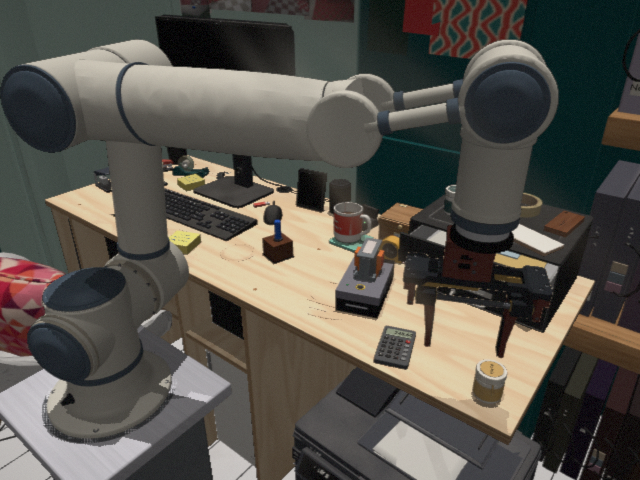

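View pics/side0.png

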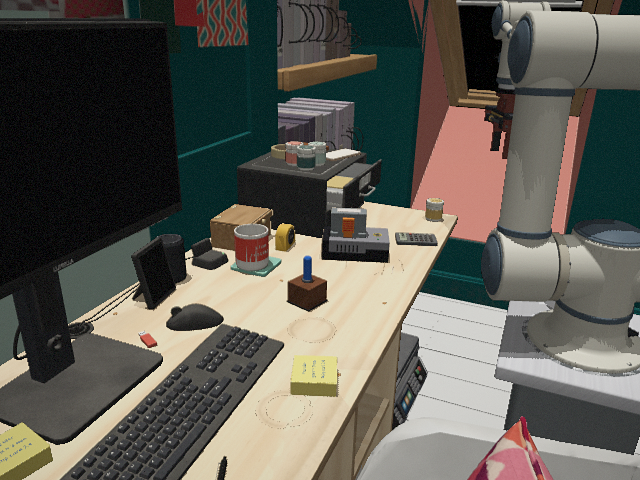

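Scene view: pin at (278,230) in its stand (278,248), dock around (365,285) with the cassette at (370,258) and the yellow ring near (360,289). Side view: pin (307,267), stand (307,291), orange pad (348,227), dock (355,243).

```bash
cat > h.py <<'E'
import cv2,numpy as np
def ray(im,uv,fish=False):
    K=im["camera_matrix"];V=im["view"];uv=np.atleast_2d(uv).astype(float)
    p=np.c_[(uv[:,0]-K[0,2])/K[0,0],(uv[:,1]-K[1,2])/K[1,1]]
    if fish:
        r=np.linalg.norm(p,axis=1)[:,None]+1e-12; d=np.c_[p/r*np.sin(r),np.cos(r)]
    else: d=np.c_[p,np.ones(len(p))]
    d=d*[1,-1,-1]
    R=V[:3,:3]; return -R.T@V[:3,3], d@R
def onplane(im,uv,z,fish=False):
    o,d=ray(im,uv,fish); return o+d*((z-o[2])/d[:,2])[:,None]
def cloud(im,mask,fish=False):
    v,u=np.nonzero(mask&(im["depth"]>0)); o,d=ray(im,np.c_[u,v],fish)
    f=-(d@im["view"][2,:3]); return o+d*(im["depth"][v,u]/f)[:,None],np.c_[u,v]
def hsv(im,lo,hi): return cv2.inRange(cv2.cvtColor(im["frame"],cv2.COLOR_BGR2HSV),lo,hi)>0
BLUE=((100,120,50),(130,255,255)); ORANGE=((5,150,90),(18,255,255)); YEL=((22,120,90),(35,255,255))
E
python3 - <<'E'
from h import *
for n,box in(("scene",(180,340,220,400)),("side",(190,320,270,400))):
    im=dict(np.load(n+"0.npz")); b=np.zeros((480,640),bool); b[box[0]:box[1],box[2]:box[3]]=1
    for c,m in(("blue",BLUE),("orange",ORANGE),("yel",YEL)):
        m=hsv(im,*m)&b; k,l,s,ce=cv2.connectedComponentsWithStats(m.astype(np.uint8))
        for i in range(1,k):
            if s[i,4]>6:
                p,_=cloud(im,l==i)
                if len(p): print(n,c,s[i].tolist(),np.median(p,0).round(3),p.min(0).round(3),p.max(0).round(3))
    p,_=cloud(im,b)
    for z,nm in((.055,"docktop"),(.05,"stand"),(.118,"casstop")):
        q=p[abs(p[:,2]-z)<.003]; print(nm,len(q),np.median(q,0).round(3))
E
```

```text
scene blue [274, 219, 7, 20, 100] [0.552 0.084 0.086] [0.546 0.077 0.011] [0.711 0.231 0.109]
scene orange [385, 235, 12, 4, 18] [ 0.74  -0.149  0.061] [ 0.729 -0.165  0.023] [ 0.799 -0.106  0.064]
scene orange [265, 239, 13, 7, 27] [0.534 0.085 0.051] [0.526 0.071 0.048] [0.547 0.117 0.055]
scene orange [355, 247, 5, 7, 18] [ 0.552 -0.167  0.109] [ 0.542 -0.17   0.104] [ 0.568 -0.161  0.111]
scene orange [377, 250, 7, 20, 95] [ 0.564 -0.22   0.1  ] [ 0.559 -0.226  0.018] [ 0.718 -0.129  0.11 ]
scene orange [355, 255, 3, 10, 25] [ 0.545 -0.17   0.085] [ 0.541 -0.175  0.077] [ 0.549 -0.165  0.098]
scene yel [356, 285, 9, 5, 14] [ 0.496 -0.219  0.057] [ 0.484 -0.225  0.048] [ 0.505 -0.205  0.059]
docktop 1465 [ 0.534 -0.196  0.056]
stand 713 [0.712 0.02  0.05 ]
casstop 350 [ 0.565 -0.193  0.119]
side blue [303, 256, 8, 24, 163] [0.553 0.097 0.082] [0.546 0.086 0.054] [0.563 0.102 0.106]
side orange [342, 217, 13, 21, 198] [ 0.558 -0.161  0.085] [ 0.543 -0.178  0.052] [ 0.572 -0.151  0.108]
side yel [277, 225, 15, 11, 80] [ 0.728 -0.139  0.056] [ 0.714 -0.167  0.044] [ 0.745 -0.125  0.062]
docktop 868 [ 0.547 -0.179  0.055]
stand 713 [ 0.56  -0.129  0.05 ]
casstop 404 [ 0.601 -0.211  0.118]
```

```bash
cat >> h.py <<'E'
def down(psi): return [0,float(np.cos(psi/2)),float(np.sin(psi/2)),0]
E
python3 - <<'E'
from bench import *
from h import *
for psi in (0.3,0.3+np.pi,0.3-np.pi):
    q=inverse_kinematics([.53,-.19,.34],down(psi)); print(psi,None if q is None else np.round(q,2))
move_to([.53,-.19,.34],down(.3)); hold(.3)
im=get_image("wrist"); np.savez("w1.npz",**im); cv2.imwrite("pics/w1.png",im["frame"])
move_to([.54,.06,.30],down(.3)); hold(.3)
im=get_image("wrist"); np.savez("w2.npz",**im); cv2.imwrite("pics/w2.png",im["frame"])
print(state()["time"],state()["joint_pos"],im["camera_matrix"],im["view"])
E
```

```text
0.3 [-0.4   0.04  1.09 -0.    2.01  0.87]
3.441592653589793 [-0.4   0.04  1.09 -0.    2.01 -2.28]
-2.8415926535897933 [-0.4   0.04  1.09 -0.    2.01 -2.28]
3.5 [ 4.65574117e-02 -3.59876741e-02  1.23637125e+00 -4.18465282e-05
  1.94109299e+00  1.31871556e+00] [[371.64829954   0.         324.41317695]
 [  0.         371.64829954 239.28850305]
 [  0.           0.           1.        ]] [[ 2.93920966e-01 -9.55829682e-01 -2.90861212e-04 -1.01860450e-01]
 [ 9.11561128e-01  2.80399741e-01 -3.00719628e-01 -4.52283667e-01]
 [ 2.87518304e-01  8.81226658e-02  9.53712546e-01 -6.17918198e-01]
 [ 0.00000000e+00  0.00000000e+00  0.00000000e+00  1.00000000e+00]]
```

View pics/w1.png

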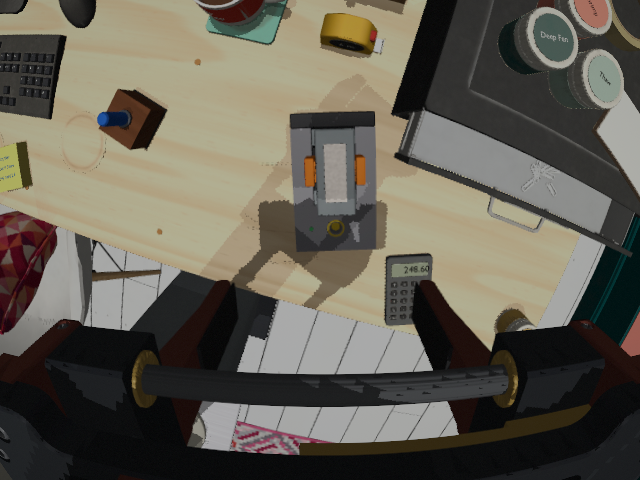

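View pics/w2.png

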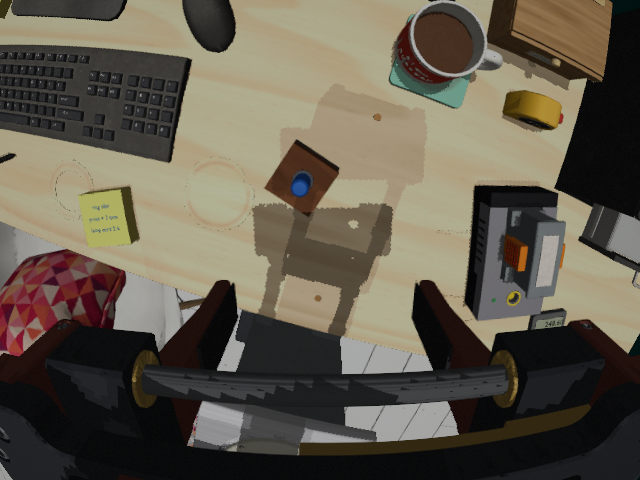

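w1: dock at (335,182), yellow ring (336,228), orange pads (310,171) and (361,170), cassette top (335,172). w2: pin top end at about (302,182), and the stand under it at (303,175).

```bash
python3 - <<'E'
from h import *
w1=dict(np.load("w1.npz"));w2=dict(np.load("w2.npz"))
def box(u0,u1,v0,v1):
    b=np.zeros((480,640),bool); b[v0:v1,u0:u1]=1; return b
def rect(p): 
    r=cv2.minAreaRect((p[:,:2]*1000).astype(np.float32)); return r
def planar(n,im,b,z):
    p,uv=cloud(im,b); s=abs(p[:,2]-z)<.004; m=np.zeros((480,640),np.uint8); m[uv[s,1],uv[s,0]]=1
    m=cv2.morphologyEx(m,cv2.MORPH_OPEN,np.ones((3,3)))
    v,u=np.nonzero(m); q=onplane(im,np.c_[u,v],z,True); print(n,z,len(q),"medz",np.median(p[s,2]).round(4),rect(q))
planar("dock w1",w1,box(280,390,100,260),.055)
planar("dock w2",w2,box(460,570,180,325),.055)
planar("stand w2",w2,box(255,345,135,220),.05)
planar("stand w1",w1,box(95,170,85,155),.05)
planar("cass w1",w1,box(300,370,125,225),.118)
planar("cass w2",w2,box(480,570,190,310),.118)
for n,im,b,c,z in(("ring",w1,box(310,360,210,245),YEL,.055),("ring",w2,box(495,530,285,312),YEL,.055),("padL",w1,box(295,325,145,200),ORANGE,.107),("padR",w1,box(350,380,145,200),ORANGE,.107),("pin1",w1,box(90,140,100,140),BLUE,.106),("pin2",w2,box(280,330,160,210),BLUE,.106)):
    m=hsv(im,(c[0][0],100,40),c[1])&b; v,u=np.nonzero(m)
    if len(u)<4: print(n,"none");continue
    p,_=cloud(im,m); q=onplane(im,np.c_[u,v],z,True)
    print(n,len(u),u.min(),u.max(),v.min(),v.max(),"rect",rect(q),"depthz",np.percentile(p[:,2],[5,50,95]).round(3))
    if "pin" in n:
        t=p[p[:,2]>.103]; print("  top pts",len(t),t.mean(0),rect(t))
E
python3 - <<'E'
import cv2,numpy as np
a=cv2.imread("pics/w1.png")[100:260,280:390]; b=cv2.imread("pics/w2.png")[130:230,250:350]
cv2.imwrite("pics/c.png",np.hstack([cv2.resize(a,(400,580)),cv2.resize(b,(400,580))]))
E
```

```text
dock w1 0.055 7120 medz 0.0546 ((548.126953125, -196.3643798828125), (170.27120971679688, 100.28059387207031), 19.23426628112793)
dock w2 0.055 3532 medz 0.0537 ((549.542236328125, -194.48947143554688), (168.91775512695312, 101.52642822265625), 19.558380126953125)
stand w2 0.05 2437 medz 0.0494 ((555.4313354492188, 91.20855712890625), (60.42266082763672, 60.92253112792969), 72.476806640625)
stand w1 0.05 103 medz 0.0529 ((545.2483520507812, 61.70914840698242), (6.153692722320557, 55.792572021484375), 71.29737091064453)
cass w1 0.118 3382 medz 0.1176 ((567.5565795898438, -189.55487060546875), (89.34660339355469, 39.9499397277832), 19.17864227294922)
cass w2 0.118 2062 medz 0.1164 ((568.0466918945312, -187.61585998535156), (89.87911224365234, 41.116817474365234), 20.81492042541504)
ring 181 327 344 220 236 rect ((495.1230163574219, -214.83506774902344), (20.37252426147461, 20.855571746826172), 17.20694923400879) depthz [0.039 0.054 0.056]
ring 107 507 520 291 305 rect ((495.3132629394531, -214.0760040283203), (20.593799591064453, 21.086898803710938), 14.233895301818848) depthz [0.043 0
[... 247 characters left out ...]
.726652145385742, 11.521899223327637), 18.313472747802734) depthz [0.093 0.106 0.108]
pin1 393 97 127 112 126 rect ((558.8988037109375, 74.00930786132812), (16.481096267700195, 43.26115036010742), 10.172608375549316) depthz [0.066 0.098 0.113]
  top pts 166 [0.54880534 0.04195712 0.11008669] ((548.1986083984375, 42.78071975708008), (8.656366348266602, 14.257845878601074), 77.4916000366211)
pin2 351 291 310 173 196 rect ((560.2064819335938, 89.5724105834961), (22.369709014892578, 16.321428298950195), 2.5158798694610596) depthz [0.065 0.104 0.106]
  top pts 224 [0.55656513 0.08939855 0.10496909] ((556.2701416015625, 89.29597473144531), (15.917750358581543, 15.605554580688477), 62.668701171875)
```

View pics/c.png

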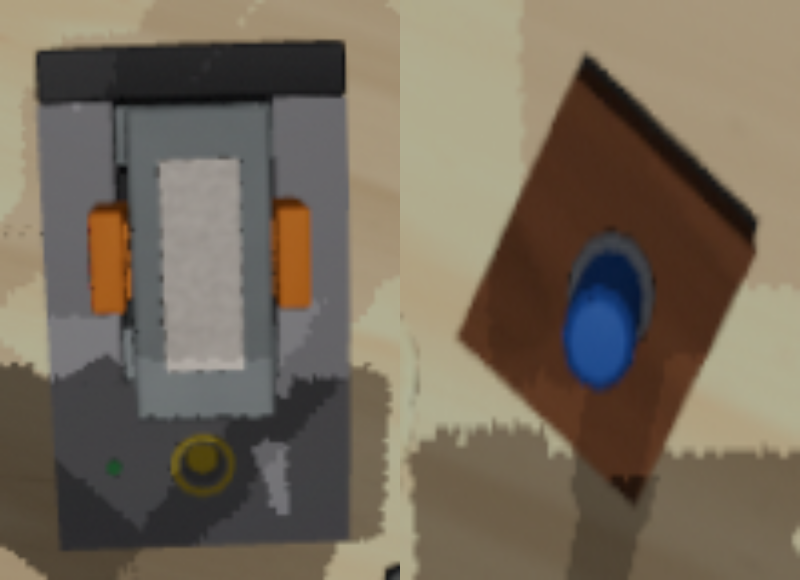

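The crop confirms the ring and button, the symmetric catches and the pin upright. Ring, cassette and dock measurements agree to about 1 mm (76 mm offset, yaw 19.3°). Next I grasp the pin.

```bash
cat >> h.py <<'E'
PSI=np.radians(19.3); Q=down(PSI); PIN=[.5562,.0897]; BTN=[.4957,-.2143]; CAS=[.5677,-.1888]
E
python3 - <<'E'
from bench import *
from h import *
move_to(PIN+[.15],Q); move_l(PIN+[.069],.12); hold(.2)
close(); hold(.2); s=state(); print(s["finger_gap"],s["finger_force"],s["ee_pos"],s["ft_force"])
move_l(PIN+[.22],.15)
move_to(BTN+[.18],Q); hold(.3); s=state(); print(s["time"],s["finger_gap"],s["ee_pos"],s["ft_force"])
for n in("side","wrist"):
    im=get_image(n); np.savez(n+"3.npz",**im); cv2.imwrite(f"pics/{n}3.png",im["frame"][100:400,200:500] if n=="side" else im["frame"])
    m=hsv(im,*BLUE); p,uv=cloud(im,m,n=="wrist"); s=np.linalg.norm(p[:,:2]-BTN,axis=1)<.04; print(n,s.sum(),p[s].mean(0),p[s].min(0),p[s].max(0))
E
```

```text
0.017522258352955816 29.999670775108598 [0.55620685 0.08970695 0.06900269] [-0.32213035 -0.21235768  0.33909926]
9.125 0.01732285579430936 [ 0.49611565 -0.21353551  0.18012533] [0.03729605 0.2295861  0.09826211]
side 11 [ 0.49347136 -0.20636055  0.16722636] [ 0.48840677 -0.21162486  0.16380436] [ 0.4997546  -0.20153208  0.16947891]
wrist 3078 [ 0.50079209 -0.21156049  0.20228183] [ 0.48844882 -0.221587    0.16578469] [ 0.50552656 -0.20422136  0.21830924]
```

View pics/wrist3.png

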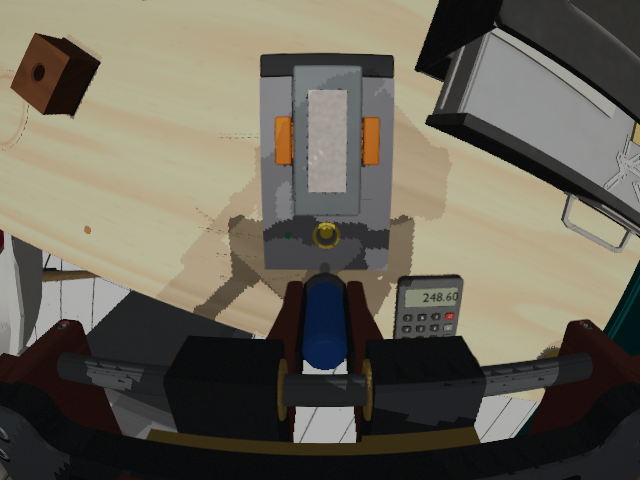

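View pics/side3.png

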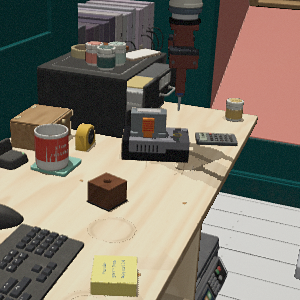

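The pin is held upright between the fingers, with the ring at (326,236) and the empty stand hole at (38,72) visible. I'll remeasure both and press with force feedback.

Run:
```python
from bench import *
from h import *
im=dict(np.load("wrist3.npz"))
b=np.zeros((480,640),bool); b[215:255,300:355]=1
m=hsv(im,(22,100,40),(35,255,255))&b; v,u=np.nonzero(m); q=onplane(im,np.c_[u,v],.055,True)
r=cv2.minAreaRect((q[:,:2]*1e3).astype(np.float32)); print("ring",r)
g=cv2.cvtColor(im["frame"],cv2.COLOR_BGR2GRAY); b[:]=0; b[60:86,25:52]=1
t=np.percentile(g[b],50)*.6; v,u=np.nonzero(b&(g<t)); q=onplane(im,np.c_[u,v],.05,True); print("hole",len(u),cv2.minAreaRect((q[:,:2]*1e3).astype(np.float32)))
c=np.array(r[0])/1e3
assert np.linalg.norm(c-BTN)<.004 and 17<r[1][0]<24
P=list((c+BTN)/2)
move_l(P+[.113],.12,Q); hold(.3); s=state(); f0=s["ft_force"]; print(s["time"],s["ee_pos"],f0)
z=.109
while z>.0995:
    move_l(P+[z],.03); hold(.1); s=state(); f=s["ft_force"]-f0; print(round(z,4),s["ee_pos"].round(4),f.round(2))
    if f[2]>3.9: break
    z-=.001
hold(.3); s=state(); print(s["time"],s["ft_force"]-f0)
np.save("P.npy",P)
```

```text
ring ((495.4920654296875, -214.72607421875), (21.261871337890625, 20.414939880371094), 19.366716384887695)
hole 144 ((556.4580078125, 89.55799102783203), (16.875770568847656, 15.10080623626709), 43.42107391357422)
10.2333 [ 0.49592409 -0.21468251  0.11379365] [ 0.22886222 -0.35498083 -0.73927697]
0.109 [ 0.4955 -0.2145  0.1089] [0.24 0.38 0.88]
0.108 [ 0.4956 -0.2145  0.108 ] [-0.13  0.66  0.58]
0.107 [ 0.4956 -0.2145  0.107 ] [0.39 0.39 0.53]
0.106 [ 0.4956 -0.2145  0.106 ] [-0.19  0.18 -0.14]
0.105 [ 0.4956 -0.2145  0.1052] [-0.23  0.15  1.59]
0.104 [ 0.4956 -0.2146  0.1041] [0.29 1.25 2.1 ]
0.103 [ 0.4957 -0.2145  0.1031] [-1.34 -0.42  2.85]
0.102 [ 0.4957 -0.2145  0.1021] [-0.72  0.21  3.4 ]
0.101 [ 0.4957 -0.2146  0.1011] [-0.65  1.    3.48]
0.1 [ 0.4957 -0.2146  0.1005] [-1.43 -0.02  6.81]
14.0667 [-0.97728694  1.11612936  6.0647122 ]
```

Run:
```python
from bench import *
from h import *
P=list(np.load("P.npy"))
move_l(P+[.20],.15); move_to(PIN+[.20],Q); hold(.2); f0=state()["ft_force"]
move_l(PIN+[.10],.12); print(state()["ft_force"]-f0)
move_l(PIN+[.0695],.06); hold(.2); s=state(); print(s["ee_pos"],s["ft_force"]-f0)
gripper_open(); hold(.3); move_l(PIN+[.16],.12); move_to([.54,.06,.30],Q); hold(.2)
im=get_image("wrist"); cv2.imwrite("pics/w4.png",im["frame"][100:300,200:400]); print(state()["time"])
p,_=cloud(im,hsv(im,*BLUE),True); p=p[np.linalg.norm(p[:,:2]-PIN,axis=1)<.04]; t=p[p[:,2]>.103]
print(p[:,2].max(),len(t),cv2.minAreaRect((t[:,:2]*1e3).astype(np.float32)))
```

```text
[-0.06633408  0.32915434 -0.70934428]
[0.55609038 0.08968618 0.06912612] [0.07558327 1.04376808 0.08376921]
21.3583
0.10709309254006599 222 ((556.5979614257812, 90.20419311523438), (15.557696342468262, 15.938468933105469), 7.713704586029053)
```

View pics/w4.png

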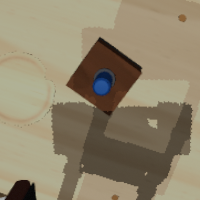

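The pin is back upright in its stand at (103,82) in the crop, with its top at 0.105 m and within 1 mm of where it started. Next is the cassette.

Run:
```python
from bench import *
from h import *
move_to(CAS+[.18],Q); move_l(CAS+[.077],.12); hold(.2); f0=state()["ft_force"]
close(); hold(.3); s=state(); print(s["finger_gap"],s["finger_force"],s["ee_pos"],s["ft_force"]-f0)
if abs(s["finger_gap"]-.046)<.004:
    for z in(.082,.095,.12,.245):
        move_l(CAS+[z],.04 if z<.2 else .1); s=state(); f=s["ft_force"]-f0; print(z,s["ee_pos"].round(4),f.round(2),s["finger_gap"])
        if f[2]<-12: print("stuck"); break
    hold(.5); s=state(); print(s["time"],s["finger_gap"],s["finger_force"],s["ft_force"]-f0)
im=get_image("side"); cv2.imwrite("pics/s5.png",im["frame"][100:400,200:500])
```

```text
0.043239777310287976 29.791738617641386 [ 0.57144134 -0.19137577  0.08691214] [ 23.50764636 -16.99893668 -16.53889206]
0.082 [ 0.5703 -0.1903  0.0873] [ 28.73 -17.23 -33.08] 0.04303330846151939
stuck
25.475 0.042695805557795966 29.539272487163544 [ 27.69104947 -17.14648273 -32.76672103]
```

View pics/s5.png

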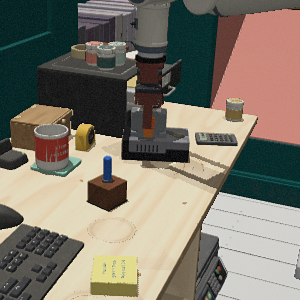

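The side view shows the gripper on the cassette, but the load is abnormal: a 43 mm gap and a displaced TCP. I'll look before moving anything.

Run:
```python
from bench import *
from h import *
s=state(); print({k:(np.round(v,4).tolist()) for k,v in s.items()})
im=get_image("wrist"); np.savez("w6.npz",**im); i=im["frame"]
sc=get_image("scene")["frame"][200:320,290:450]
cv2.imwrite("pics/w6.png",np.vstack([i[120:480,40:600][:, :],cv2.resize(sc,(560,240),interpolation=cv2.INTER_CUBIC)])[:600])
m=(hsv(im,*ORANGE)); k,l,st,ce=cv2.connectedComponentsWithStats(m.astype(np.uint8))
print([ (st[j].tolist(),np.median(cloud(im,l==j,True)[0],0).round(3)) for j in range(1,k) if st[j,4]>60])
```

```text
{'time': 25.525, 'joint_pos': [-0.3774, 0.1034, 1.4713, -0.0022, 1.5558, 0.8564], 'dq': [-0.0007, -0.0024, -0.0009, -0.0018, 0.0001, -0.0014], 'joint_torque': [0.9529, -33.2062, -30.2459, 1.4179, 0.3382, -0.1563], 'ee_pos': [0.5704, -0.1903, 0.0874], 'ee_rot': [0.0038, 0.9858, 0.1677, 0.0041], 'ft_force': [-1.6488, 0.4217, 17.8286], 'moment': [-1.331, -0.3369, -0.2336], 'finger_force': 29.5392, 'finger_gap': 0.0429}
[]
```

View pics/w6.png

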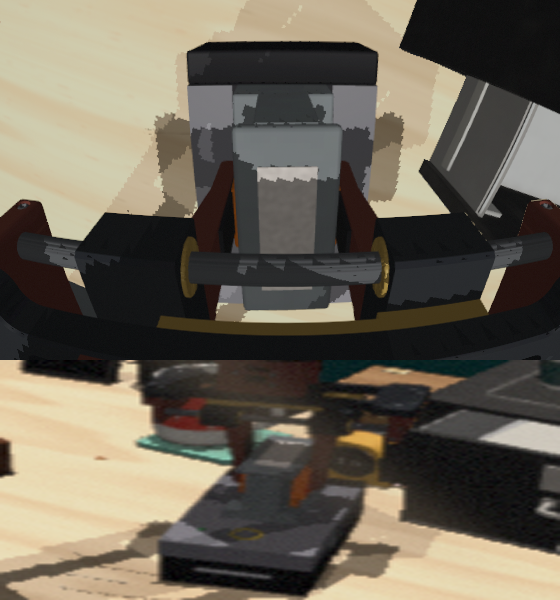

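The "zero" I took before closing was already about 60 N: ft now reads +18 N in z. So the gripper body was touching the open drawer unit at right-rear and holding the hand 10 mm high. The fingers are still on the upper half of both pads. I'll lift straight up from here, which also relieves the contact, and watch the absolute force.

Run:
```python
from bench import *
from h import *
X=[.5700,-.1892]
for z in(.088,.092,.097,.103,.11,.13,.16,.20,.25):
    move_l(X+[z],.04 if z<.14 else .1,Q); s=state(); f=s["ft_force"]; print(z,s["ee_pos"].round(4),f.round(1),round(s["finger_gap"],4))
    if f[2]<-20 or np.hypot(*f[:2])>25: print("stop"); break
hold(.5); s=state(); print(s["time"],s["finger_gap"],s["finger_force"],s["ft_force"],s["ee_rot"])
im=get_image("side"); sc=get_image("scene"); np.savez("s7.npz",**im)
cv2.imwrite("pics/s7.png",np.hstack([im["frame"][100:400,200:500],sc["frame"][130:430,230:530]]))
```

```text
0.088 [ 0.5705 -0.1895  0.0882] [ 0.2 -2.1  3.6] 0.0422
0.092 [ 0.5698 -0.1894  0.0912] [ 0.3 -3.6 -1.8] 0.0422
0.097 [ 0.5697 -0.1892  0.0964] [ 1.6 -3.  -3. ] 0.0427
0.103 [ 0.5698 -0.1891  0.1031] [ 0.2 -3.7 -1.5] 0.0428
0.11 [ 0.57   -0.1891  0.1106] [ 0.4 -2.4 -1.7] 0.0426
0.13 [ 0.5702 -0.1891  0.1305] [ 0.6 -1.3 -1.5] 0.0429
0.16 [ 0.5702 -0.1889  0.1605] [ 0.4 -0.2 -3.3] 0.0429
0.2 [ 0.57   -0.1892  0.1999] [-0.1  0.1 -2.2] 0.0424
0.25 [ 0.5699 -0.1892  0.2494] [ 0.9 -0.5 -2.9] 0.0424
29.8833 0.042805205634046745 29.92581009864807 [ 0.58223567  0.11984404 -2.20880278] [-5.70052108e-05  9.85850580e-01  1.67626448e-01 -7.29242655e-05]
```

View pics/s7.png

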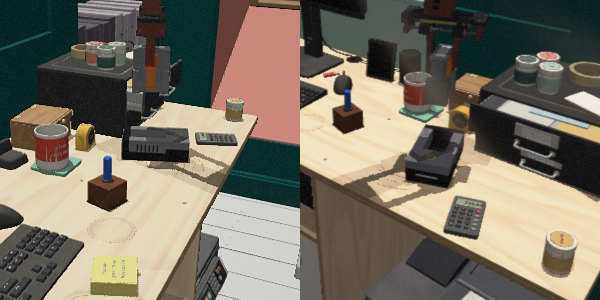

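The cassette is out of the well, upright and held by both catches. The wrist carries its 2.4 N weight, it was lifted about 160 mm, and the pin is in its stand. Handing in.

Run:
```python
from bench import *
print(job_done());
```

```text
the job is handed in; nothing more can be done
None
```

I handed the job in with every step carried out, but it may still be failed: the gripper body hit something, most likely the open drawer unit, while descending to the cassette. Total force at the wrist was about 60 N, and the contact may have passed the 40 N limit; `job_done()` gave no verdict. The button bottomed out under the pin (about 6 N), the pin is upright in its stand, and the cassette is held by its squeezed catches about 11 cm above the dock.

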